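# Set the aperture ring of the tall lens to its long mark

## Robot

A 6-joint arm with a two-finger parallel gripper is mounted at the origin on a cart in front of the work surface, level with it; the furniture and walls round the work are solid. World frame = base frame: x ahead of the robot, y to its left, z up, the work surface at z = 0. Lengths are in mm, angles in rad, forces in N, time in s.
With the tool pointing down it reaches from about 350 to 875 mm from the base axis. Payload 4.2 kg.
Tool frame: the origin (TCP) lies between the finger pads; the fingertips stand 17 mm ahead of it and the grasp point (between the pads) lies 2 mm behind it; z points along the fingers, y is the line along which they close (so a half turn about z gives the same grasp; the last joint's range is limited). The gripper opens to 85 mm and grips with 20 to 120 N. Pads are 22 mm wide; open, the fingers measure 114 mm over their backs; the gripper's body (76 mm by 85 mm) begins 54 mm behind the grasp point. The pads swing forward as they close: fully open they stand 13 mm farther back than shut.
Start: joints at [1.559, 0.385, 0.008, 0, -1.194, -0.259], TCP at [167.157, 602.211, 248.312] pointing down, gripper open.
Joint ranges: [-3.14, 3.14], [-1.21, 2.06], [-1.07, 1.41], [-3.16, 2.05], [-2.99, -0.16], [-3.1, 3.1]. Speed limits (rad/s): [2.79, 2.79, 3.14, 3.14, 3.14, 3.14].

## Interface

Orientations are given as a unit quaternion [x, y, z, w].
In Python, from bench import arm, vision, workorder gives the robot as it stands (arm), with the cameras (vision) and the job (workorder).
- The arm moves only by the tool hand_motion, called after "Call:" as name(argument=value, ...) on one line, values as JSON. Schema: {"type":"object","properties":{"ticks":{"type":"array","items":{"type":"array","items":{"type":"array","items":{"type":"number"},"minItems":6,"maxItems":6},"minItems":1,"maxItems":10},"minItems":1,"maxItems":1},"aperture":{"type":"number"},"only":{"type":"string"},"quiet":{"type":"boolean"},"lines":{"type":"string"}},"required":["ticks"],"additionalProperties":false}. ticks is a list that holds a single list of rows (three levels of brackets), with 1 to 10 rows, each of 6 numbers: dx, dy, dz in normalised numbers (1 is 400 mm), then a rotation vector rx, ry, rz in a scale on which 1.0 is 2 rad; each row is the pose to reach, as a shift and turn from the pose commanded when the call began, along the tool's axes at that moment; what a row does not reach only later rows make up. A row lasts 1/10 s, in which the tool goes at most 50 mm and 0.15 rad, less where a joint would pass 70% of its speed; a pose out of reach is approached as far as the arm can. aperture is the finger opening in mm, set as the call begins (left out keeps the last). The fingers move at their own pace and stop on an object; the grip force is fixed at half the most. Time passes only in rows, so rows that do not move let the fingers close. The tool returns the time, the measured TCP pose, the force, the opening and the grip force at its end. only (a regular expression) keeps the lines of the reply that match it, lines (a string "A,B") keeps lines A to B, and quiet returns only ok. No shift or turn number may pass 1 either way. Input that does not fit is refused with a message, and nothing moves.
- arm.read_state(): the state, without advancing time (a new reading comes with each control period).
- vision.get_image(name): name is "scene" or "top" or "wrist"; returns the picture (384x512x3 uint8, blue, green, red); there is no depth.
- vision.get_calibration(name): a dict with "K" (3x3 intrinsics, pixels), "D" ([k1, k2, p1, p2, k3] as OpenCV has them; the pictures are not rectified), "rvec" (rotation vector, rad) and "tvec" (3), from world to camera coordinates, as OpenCV has them. Camera axes: x right, y down, z forward; pixel columns grow to the right and rows downward; lengths in mm; the calibration is good to about 2 mm. A picture is of the moment at which its call begins: read the wrist's pose just before it. get_calibration takes no time and is no camera call; for the wrist camera it gives the pose at the moment of the call.
- workorder.job_done(): hands the job in; it is judged then, once.
The state is a dict: "clock": time; "joints": joint angles; "joint_vel": joint speeds; "joint_efforts": joint torques, N m; "position": TCP position; "ee_rot": TCP orientation; "contact_force": force on the tool from outside, world axes, zero at the start; "wrist_torque": the same for the moment, N m; "gripper_width": finger opening in mm; "grasp_force": force on a finger pad.
Only numpy, scipy, OpenCV 4.12 (cv2) and the standard library are available. Lean on these libraries where they do the work, as an engineer would, in place of code of your own. Each camera call takes 0.05 s, during which the arm holds its last target. There are 200 camera calls.

## Task

Two lenses stand upright on the desk. On the taller one, with the square foot, turn the black knurled aperture ring counter-clockwise (seen from above) until its white line stands at the long, broad mark on the fixed flange below it, clicked into that stop, and let go. Leave the ring of the shorter lens as it is.

Things in the scene. Friction and masses are not known exactly. Their poses are not given: they have to be found in the camera images.
- tall_ring (a joint): Angle (rad) of the taller lens's aperture ring about the lens's upright axis; grows counter-clockwise seen from above. Clicks into four stops: 0.0, 0.5, 1.0, 1.5; the long mark is the third, 1.0. End stops at -0.08 and 1.58. Starts near the first or second stop. Passing between stops takes up to about 0.12 N m; let go within 0.17 rad of a stop, it is drawn to it.
- tall_grip (a point): Centre of that ring, on the lens axis at mid height (75 mm above the desk). Ring: black, knurled, round, 56 mm diameter, 64 to 86 mm above the desk, one white line across its top and down its side; grip it from above at any yaw. Above it the fixed front barrel, 41 mm diameter, up to 105 mm. Lens firmly fixed, square foot 76 mm wide, 10 mm thick.
- tall_mark (a point): Middle of the long, broad white mark (15 x 6 mm) where the ring's white line must point; on top of the fixed dark flange under the tall lens's ring (92 mm diameter, top 64 mm above the desk), 37.5 mm from the lens axis, roughly on the robot's side. The flange's other three marks, of the other stops, are short and thin (7 x 2 mm).
- short_line (a point): Point on the white line on top of the shorter lens's ring, 26 mm from that lens's axis, 48 mm above the desk. That lens looks alike but is only 59 mm high, firmly fixed, on a round foot of 76 mm diameter; its ring (56 mm diameter, 30 to 48 mm above the desk) turns as easily and must stay as it is.

How it is judged:
By the outcome, as a careful person would: the job done as asked, in the order asked, and still so for the second after the job is handed in, with the robot touching nothing.
It also fails if it takes over 29 s, if anything falls off the work surface, if the arm or the gripper's body presses on something with over 40 N, if the wrist force passes 120 N, or if a joint passes its speed limit or range.

## Working session

There is one attempt and no reset: what is moved stays moved. The work goes in short steps, Python scripts to look and compute and a tool call to move; the robot and the scene stay as the last step left them, time stands still between calls to the robot, and variables do not carry over. Pictures are saved under pics/ and viewed, at most 10 in all, crops included, and the job is handed in when it is done.

```bash
ls; mkdir -p pics; python3 - <<'E'
from bench import arm, vision, workorder
import cv2,numpy as np
a=vision.get_image("scene");b=vision.get_image("top")
cv2.imwrite("pics/s0.png",a);cv2.imwrite("pics/t0.png",b)
s=arm.read_state();print(s["position"],s["ee_rot"],s["clock"],s["gripper_width"])
for n in("scene","top"):
  c=vision.get_calibration(n);R=cv2.Rodrigues(np.array(c["rvec"]))[0];print(n,-R.T@np.array(c["tvec"]).ravel(),c["K"],c["D"])
E
```

```text
bench.py
pics
[167.02277118 601.75796858 247.32792169] [ 9.90836531e-01 -1.35063056e-01 -9.25060676e-05  9.64830965e-04] 0.1 85.48387780409934
scene [ -60.23028691 -323.37755488  702.97383544] [[481.96401554   0.         252.59032947]
 [  0.         481.96401554 190.43713548]
 [  0.           0.           1.        ]] [0.02119574 0.         0.         0.         0.        ]
top [391.93991491 -13.76221201 992.38001424] [[387.61533354   0.         254.47430044]
 [  0.         387.61533354 189.79183588]
 [  0.           0.           1.        ]] [0.02301921 0.         0.         0.         0.        ]
```

View pics/s0.png

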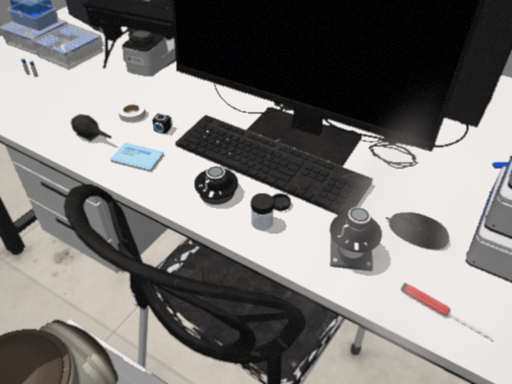

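View pics/t0.png

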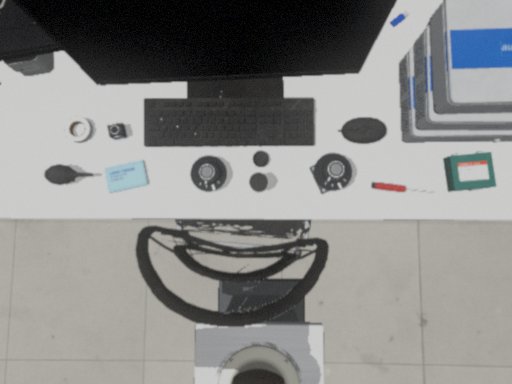

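The scene picture shows the tall lens near (355,235), with its square foot at (350,250), and the short one near (215,183). In the top picture they are near (334,172) and (209,174). Next I'll enlarge both views and triangulate.

```bash
cat > h.py <<'E'
from bench import arm, vision, workorder
import cv2,numpy as np
from scipy.spatial.transform import Rotation as Ro
def ray(c,px):
  R=cv2.Rodrigues(np.array(c["rvec"]))[0];o=-R.T@np.array(c["tvec"]).ravel()
  u=cv2.undistortPoints(np.array([[px]],float),np.array(c["K"]),np.array(c["D"])).ravel()
  return o,R.T@np.array([u[0],u[1],1.])
def plane(c,px,z):
  o,d=ray(c,px);return o+d*(z-o[2])/d[2]
def tri(*rs):
  A=0;b=0
  for o,d in rs:
    d=d/np.linalg.norm(d);P=np.eye(3)-np.outer(d,d);A=A+P;b=b+P@o
  p=np.linalg.solve(A,b);return p,[np.linalg.norm(np.cross(p-o,d/np.linalg.norm(d))) for o,d in rs]
def proj(c,p):
  return cv2.projectPoints(np.array([p],float),np.array(c["rvec"]),np.array(c["tvec"]),np.array(c["K"]),np.array(c["D"]))[0].ravel()
def tool(p):
  s=arm.read_state();return Ro.from_quat(s["ee_rot"]).inv().apply(np.array(p)-s["position"])
E
python3 - <<'E'
from h import *
s=cv2.imread("pics/s0.png")[195:275,315:395];t=cv2.imread("pics/t0.png")[142:202,304:364]
cv2.imwrite("pics/c0.png",np.hstack([cv2.resize(s,(400,400),interpolation=2),cv2.resize(t,(400,400),interpolation=2)]))
S=vision.get_calibration("scene");T=vision.get_calibration("top")
print(tri(ray(S,(359,214)),ray(T,(336,169))))
print(tri(ray(S,(215,172)),ray(T,(207,172))))
E
```

```text
(array([ 520.95824288, -178.00957349,  105.7604103 ]), [np.float64(0.03912319054359646), np.float64(0.03912319054356371)])
(array([520.79304116, 126.1331978 ,  57.34360267]), [np.float64(0.0982795417782871), np.float64(0.09827954177817637)])
```

View pics/c0.png

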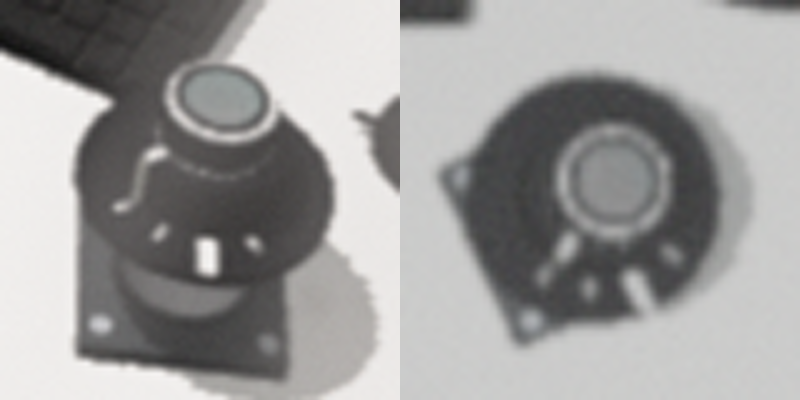

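The crop shows the ring's white line at the first short mark: scene crop (140,180), top crop (560,255). The broad mark is at scene crop (207,257) and top crop (638,292), two stops counter-clockwise. Before sweeping across, I'll check how high the chair back stands.

```bash
python3 - <<'E'
from h import *
np.set_printoptions(precision=1,suppress=True)
S=vision.get_calibration("scene");T=vision.get_calibration("top")
for a,b in [((80,205),(143,240)),((300,318),(324,245)),((150,276),(147,232)),((440,138),(360,73)),((175,66),(100,80))]: print(tri(ray(S,a),ray(T,b)))
c=np.array([521,-178])
for n,p,z in [("broad",((638-400)/6.667+304,292/6.667+142),64),("line",((567-400)/6.667+304,248/6.667+142),86),("m0",((545-400)/6.667+304,275/6.667+142),64)]:
  q=plane(T,p,z)[:2]-c;print(n,q,np.arctan2(q[1],q[0]))
for n,p,z in [("broad",(207/5+315,257/5+195),64),("m0",(122/5+315,208/5+195),64),("line",(157/5+315,152/5+195),86)]:
  q=plane(S,p,z)[:2]-c;print(n,q,np.arctan2(q[1],q[0]))
E
```

```text
(array([341.1, 303.9,  19.2]), [np.float64(18.47750349244722), np.float64(18.477503492447166)])
(array([ 344. , -164.4,    9. ]), [np.float64(1.6308425588812707), np.float64(1.6308425588812059)])
(array([ 395.8,  320. , -273.2]), [np.float64(54.04935241276632), np.float64(54.049352412766424)])
(array([ 732.2, -232.7,  152.9]), [np.float64(8.08915481435227), np.float64(8.089154814352199)])
(array([722.6, 373. , 124.9]), [np.float64(6.535463456747553), np.float64(6.535463456747485)])
broad [-34.5 -15.9] -2.7108468626591367
line [-21.3  12.9] 2.5964279664757224
m0 [-28.4  17.2] 2.596889960042868
broad [-33.2 -16.4] -2.68200228020888
m0 [-28.6  17.5] 2.5936139196924097
line [-17.8  12.4] 2.5339174146887427
```

The chair is low, the monitor front is at x≈725, and the line needs about +1.0 rad.

Careful with the scale: shifts go in shares of 400 mm and turns go in shares of 2 rad. That gives: 328 mm / 400 = 0.82, 275 mm / 400 = 0.6875.

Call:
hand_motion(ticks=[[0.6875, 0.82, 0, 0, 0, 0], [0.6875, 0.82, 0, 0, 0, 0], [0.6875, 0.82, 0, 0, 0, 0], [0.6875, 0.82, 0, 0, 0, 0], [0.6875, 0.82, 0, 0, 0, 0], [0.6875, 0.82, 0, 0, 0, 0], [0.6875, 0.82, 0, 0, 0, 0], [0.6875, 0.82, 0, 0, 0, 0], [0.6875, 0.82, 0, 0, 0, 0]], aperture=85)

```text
refused: ticks: the value is too long (schema: maxItems 1). Nothing was moved.
```

Refused on format, not on reach. It needs a list holding one list of rows, three levels of brackets.

Call:
hand_motion(ticks=[[[0.6875, 0.82, 0, 0, 0, 0], [0.6875, 0.82, 0, 0, 0, 0], [0.6875, 0.82, 0, 0, 0, 0], [0.6875, 0.82, 0, 0, 0, 0], [0.6875, 0.82, 0, 0, 0, 0], [0.6875, 0.82, 0, 0, 0, 0], [0.6875, 0.82, 0, 0, 0, 0], [0.6875, 0.82, 0, 0, 0, 0], [0.6875, 0.82, 0, 0, 0, 0]]], aperture=85)

```text
clock: 1.0
position: [344.4, 209.5, 248.1]
ee_rot: [0.991, -0.136, -0.0, 0.0]
contact_force: [0.4, -0.3, 0.0]
gripper_width: 84.9
grasp_force: 0.0
```

Call:
hand_motion(ticks=[[[0.6875, 0.8225, 0, 0, 0, 0.6], [0.6875, 0.8225, 0, 0, 0, 0.6], [0.6875, 0.8225, 0, 0, 0, 0.6], [0.6875, 0.8225, 0, 0, 0, 0.6], [0.6875, 0.8225, 0, 0, 0, 0.6], [0.6875, 0.8225, 0, 0, 0, 0.6], [0.6875, 0.8225, 0, 0, 0, 0.6], [0.6875, 0.8225, 0, 0, 0, 0.6], [0.6875, 0.8225, 0, 0, 0, 0.6], [0.6875, 0.8225, 0, 0, 0, 0.6]]])

```text
clock: 2.0
position: [522.0, -180.9, 246.9]
ee_rot: [0.74, -0.673, -0.001, 0.001]
contact_force: [-0.2, -0.0, 0.8]
gripper_width: 84.9
grasp_force: 0.0
```

```bash
python3 - <<'E'
from h import *
np.set_printoptions(precision=3,suppress=True)
c=vision.get_calibration("wrist");im=vision.get_image("wrist");cv2.imwrite("pics/w1.png",im)
np.save("w1.npy",c,allow_pickle=True)
s=arm.read_state();print(s["joints"],s["position"],s["contact_force"],tool([521,-178,83]),ray(c,(256,192)),proj(c,(521,-178,105)))
E
```

```text
[-0.037  0.262 -0.175 -0.    -1.136  0.134] [ 521.204 -179.347  247.   ] [-0.731 -0.483  0.191] [ -1.251  -0.302 164.001] (array([ 529.641, -263.381,  372.636]), array([-0.055,  0.322, -0.945])) [249.799 186.138]
```

View pics/w1.png

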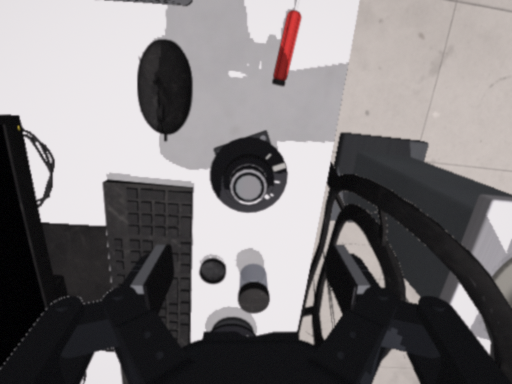

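The wrist view shows the barrel's bright rim centred near (248,187), against a prediction of (250,186), so the axis fix is good. I'll refine it with an ellipse.

```bash
python3 - <<'E'
from h import *
np.set_printoptions(precision=2,suppress=True)
W=np.load("w1.npy",allow_pickle=True).item();S=vision.get_calibration("scene");T=vision.get_calibration("top")
rs=[]
for c,f,n in[(S,"s0","scene"),(T,"t0","top"),(W,"w1","wrist")]:
  g=cv2.imread(f"pics/{f}.png",0);u,v=proj(c,(521,-178,105));r={"scene":17,"top":12,"wrist":26}[n]
  m=(g>(95)).astype(np.uint8);y,x=np.ogrid[:384,:512];m[(x-u)**2+(y-v)**2>r*r]=0
  k=max(cv2.findContours(m,0,1)[0],key=cv2.contourArea);e=cv2.fitEllipse(k);print(n,e,plane(c,e[0],105)[:2]);rs.append(ray(c,e[0]))
print(tri(*rs),tri(*rs[1:]),tri(rs[0],rs[2]))
print(arm.read_state()["clock"])
E
```

```text
scene ((361.8876953125, 211.59381103515625), (24.089277267456055, 28.09036636352539), 71.0709228515625) [ 529.72 -179.79]
top ((335.2541809082031, 169.3212432861328), (17.150705337524414, 18.95604133605957), 28.79622459411621) [ 520.31 -176.4 ]
wrist ((249.44314575195312, 187.39840698242188), (33.66672134399414, 40.59520721435547), 110.18441009521484) [ 521.24 -176.61]
(array([ 521.27, -178.49,  111.12]), [np.float64(3.4666863468148623), np.float64(3.6080322935225255), np.float64(0.1816929029012486)]) (array([ 520.83, -176.45,  104.07]), [np.float64(0.40348184976196716), np.float64(0.4034818497620384)]) (array([ 521.43, -180.71,  113.85]), [np.float64(1.1749090258743187), np.float64(1.1749090258742874)])
2.05
```

Scaled: 130 mm / 400 = 0.325, 110 mm / 400 = 0.275.

Call:
hand_motion(ticks=[[[-0.0025, 0, 0.1, 0, 0, 0], [-0.0025, 0, 0.2, 0, 0, 0], [-0.0025, 0, 0.275, 0, 0, 0], [-0.0025, 0, 0.325, 0, 0, 0], [-0.0025, 0, 0.325, 0, 0, 0], [-0.0025, 0, 0.325, 0, 0, 0]]])

```text
clock: 2.65
position: [521.4, -176.2, 118.9]
ee_rot: [0.742, -0.67, 0.0, 0.0]
contact_force: [-0.3, 0.2, -0.3]
gripper_width: 84.7
grasp_force: 0.0
```

```bash
python3 -c "
from h import *
for i in range(4):
  vision.get_image('top');print(arm.read_state()['position'],tool([521,-177.2,83]),arm.read_state()['contact_force'])"
```

```text
[ 522.03535097 -176.42034822  119.71409029] [ 0.64537067  1.18648441 36.71212315] [0.33755315 0.4549408  0.5528692 ]
[ 522.23639798 -176.57849122  120.02383889] [ 0.46701982  1.4028434  37.02017723] [0.41611277 0.03453019 0.5386565 ]
[ 522.2468435  -176.69568418  120.073444  ] [ 0.35060035  1.41301826 37.06925494] [-0.28469571 -0.29036901  0.37663834]
[ 522.1142627  -176.79553209  119.93849971] [ 0.26957435  1.26352376 36.93492621] [-0.17145799  0.68129352 -0.17376846]
```

Scaled: 36 mm / 400 = 0.09, 30 mm / 400 = 0.075.

Call:
hand_motion(ticks=[[[0, 0.0025, 0.05, 0, 0, 0], [0, 0.0025, 0.075, 0, 0, 0], [0, 0.0025, 0.09, 0, 0, 0], [0, 0.0025, 0.09, 0, 0, 0], [0, 0.0025, 0.09, 0, 0, 0]]])

```text
clock: 3.35
position: [520.6, -177.2, 82.7]
ee_rot: [0.742, -0.671, 0.0, -0.0]
contact_force: [0.5, 0.6, -0.2]
gripper_width: 84.8
grasp_force: 0.0
```

Call:
hand_motion(ticks=[[[0, 0, 0, 0, 0, 0], [0, 0, 0, 0, 0, 0], [0, 0, 0, 0, 0, 0], [0, 0, 0, 0, 0, 0], [0, 0, 0, 0, 0, 0], [0, 0, 0, 0, 0, 0]]], aperture=50)

```text
clock: 3.95
position: [523.3, -177.1, 84.3]
ee_rot: [0.742, -0.67, 0.003, -0.002]
contact_force: [3.9, 0.9, 5.8]
gripper_width: 54.3
grasp_force: 62.8
```

Scaled: -0.5 rad / 2 = -0.25.

Call:
hand_motion(ticks=[[[0, 0, 0, 0, 0, -0.05], [0, 0, 0, 0, 0, -0.1], [0, 0, 0, 0, 0, -0.15], [0, 0, 0, 0, 0, -0.2], [0, 0, 0, 0, 0, -0.25]]])

```text
clock: 4.45
position: [523.2, -177.2, 84.3]
ee_rot: [0.886, -0.464, 0.003, -0.001]
contact_force: [3.0, 1.3, 5.9]
gripper_width: 53.7
grasp_force: 63.2
```

Call:
hand_motion(ticks=[[[0, 0, 0, 0, 0, -0.05], [0, 0, 0, 0, 0, -0.1], [0, 0, 0, 0, 0, -0.15], [0, 0, 0, 0, 0, -0.2], [0, 0, 0, 0, 0, -0.25], [0, 0, 0, 0, 0, -0.26], [0, 0, 0, 0, 0, -0.26], [0, 0, 0, 0, 0, -0.26]]])

```text
clock: 5.25
position: [523.1, -177.2, 84.3]
ee_rot: [0.975, -0.223, 0.003, -0.0]
contact_force: [2.6, 0.1, 6.5]
gripper_width: 54.0
grasp_force: 63.2
```

```bash
python3 -c "
from h import *
s=arm.read_state();print(s['wrist_torque'],s['joints'])
x=Ro.from_quat(s['ee_rot']).as_matrix()[:,0];print(np.arctan2(x[1],x[0]))
t=vision.get_image('top')[142:202,304:364];q=vision.get_image('scene')[195:275,315:395]
cv2.imwrite('pics/c2.png',np.hstack([cv2.resize(q,(400,400),interpolation=2),cv2.resize(t,(400,400),interpolation=2)]))"
```

```text
[ 0.54126851 -0.95675379  0.02535392] [-3.27370625e-02  4.35464374e-01 -3.82878633e-01  8.66697242e-04
 -7.45459143e-01  1.15300247e+00]
-0.4499037575817282
```

View pics/c2.png

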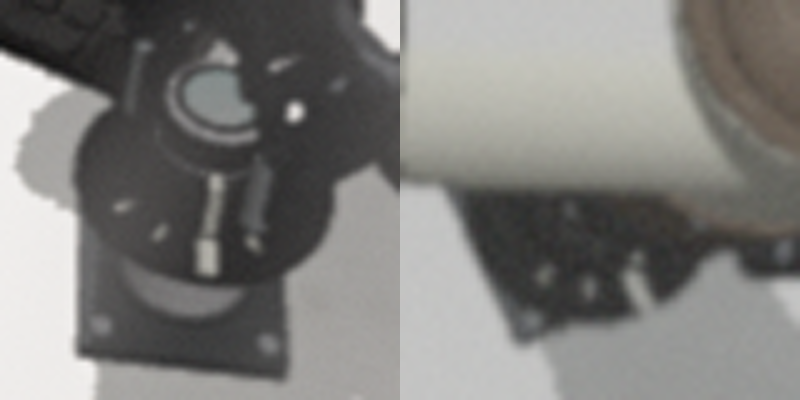

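The ring's line, at crop (213,200), now runs straight into the broad mark at (207,257). I'll open the fingers, lift clear and verify.

Call:
hand_motion(ticks=[[[0, 0, 0, 0, 0, 0], [0, 0, 0, 0, 0, 0], [0, 0, 0, 0, 0, 0], [0, 0, 0, 0, 0, 0], [0, 0, 0, 0, 0, 0]]], aperture=85)

```text
clock: 5.85
position: [519.8, -177.1, 82.0]
ee_rot: [0.975, -0.224, -0.001, 0.0]
contact_force: [0.1, -0.7, 0.6]
gripper_width: 84.9
grasp_force: 0.0
```

Call:
hand_motion(ticks=[[[0, 0, -0.0375, 0, 0, 0], [0, 0, -0.125, 0, 0, 0], [0, 0, -0.225, 0, 0, 0], [0, 0, -0.325, 0, 0, 0], [0, 0.15, -0.425, 0, 0, 0], [0, 0.275, -0.425, 0, 0, 0], [0, 0.375, -0.425, 0, 0, 0], [0, 0.375, -0.425, 0, 0, 0], [0, 0.375, -0.425, 0, 0, 0]]])

```text
clock: 6.75
position: [453.8, -313.4, 252.2]
ee_rot: [0.974, -0.225, -0.0, -0.0]
contact_force: [0.8, 1.1, -0.0]
gripper_width: 85.1
grasp_force: 0.0
```

```bash
python3 -c "
from h import *
a=vision.get_image('scene');q=a[195:275,315:395];t=a[145:225,175:255];
cv2.imwrite('pics/c3.png',np.hstack([cv2.resize(q,(400,400),interpolation=2),cv2.resize(t,(400,400),interpolation=2)]))
b=cv2.imread('pics/s0.png');print(np.abs(a.astype(int)-b)[145:225,175:255].mean())"
```

```text
1.1630208333333334
```

View pics/c3.png

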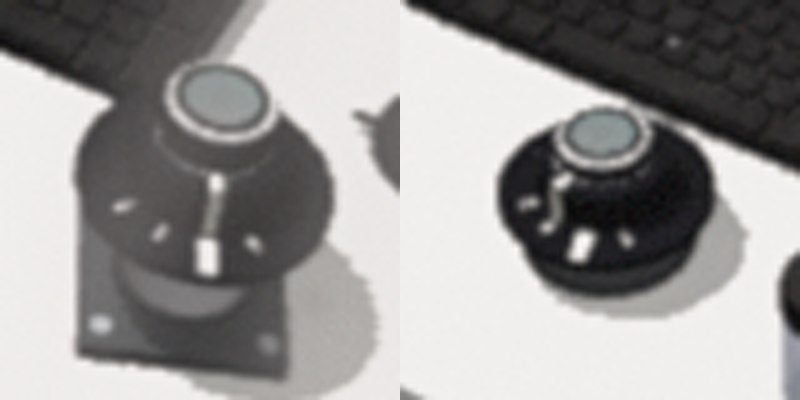

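The tall lens's line, at crop (215,180–235), meets the broad mark at (207,257) with the gripper clear. The short lens is unchanged.

```bash
python3 -c "
from bench import arm, vision, workorder
print(workorder.job_done())"
```

```text
the job is handed in; nothing more can be done
None
```

The taller lens's aperture ring now stands at the long, broad mark and has been let go; in the scene camera its line meets the mark and the shorter lens looks unchanged, and I handed the job in about 7 s into the 29 s limit.

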